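# Check that a closed instrument case is really empty

## Task

The left-hand of the two closed cases on the sloping stand is supposed to have been emptied: lift it clear of the stand and rock it end for end, dipping the end that was uppermost about 25 degrees below level and then raising it about 25 degrees above level again, and feel whether a heavy steel block is still inside. If it is empty, lay it flat, lid up, in the white open tray; if the block is still in it, put it back on the left bay of the stand as it was, foot against the lip. Set it down without dropping it, let go of it, and leave the right-hand case, the foam tray of bottles and the dish alone.

Things in the scene. Friction and masses are not known exactly. Their poses are not given: they have to be found in the camera images.
- left_case: Case to check: closed grey plastic box 140 x 56 x 46 mm (x, y, z), in the stand's left (+y) bay; the lid stays shut. Origin: centre of its underside; z out of the lid, x along its length to the hinge end (uppermost on the stand; steel latch at the lower end). Grip across the 56 mm at mid length, along its own -z. Weight in all under 1.9 N empty, over 4.2 N with the block; about even odds.
- right_case: Identical case in the right (-y) bay, 140 mm away, same frame; leave it, its contents do not matter. Contents of either case do not show: an emptied one (160 g) has only a loose 12 g foam pad in it, one not emptied a loose steel block of about 350 g, 50 mm long, that slides 80 mm from end to end when the case is tipped.
- rack: Fixed aluminium stand, 270 mm wide (y), 150 mm deep, with a plane deck rising at 24 degrees from horizontal along its +x (away from the robot) to 0.145 m; a lip 14 mm high over the deck along its lower edge stops the cases. Origin: on the bench under the middle; z up, x level.
- left_bay (a point): Point on the left bay's deck, 110 mm above the bench, where the origin of the left case lies when its foot is against the lip; axes as the stand's (not tilted).
- tray: Fixed white plastic open tray, outside 220 x 165 x 26 mm (x, y, z), walls and floor 4 mm. Stands to the left or right of the stand. Origin: centre of its underside on the bench, z up, x along its length.
- bottle_tray: White foam tray 134 x 112 mm full of small bottles, 94 mm high, on the other side of the stand from the white tray. Origin: centre of its underside. Bystander.
- petri: Flat round dish, 62 mm diameter, 14 mm high, on the bench in front of the stand. Origin: centre of its underside. Bystander.
Not all that is in view belongs to the job. What is shaped like the left_case but purple is not meant.

How it is judged:
By the outcome, as a careful person would: the job done as asked, in the order asked, and still so for the second after the job is handed in, with the robot touching nothing.
It also fails if it takes over 42 s, if anything falls off the work surface, if the arm or the gripper's body presses on something with over 40 N, if the wrist force passes 120 N, or if a joint passes its speed limit or range.

## Robot

A 6-joint arm with a two-finger parallel gripper is mounted at the origin on a cart in front of the work surface, level with it; the furniture and walls round the work are solid. World frame = base frame: x ahead of the robot, y to its left, z up, the work surface at z = 0. Lengths are in m, angles in rad, forces in N, time in s.
With the tool pointing down it reaches from about 0.3 to 0.875 m from the base axis. Payload 6.4 kg.
Tool frame: the origin (TCP) lies where the fingers leave the gripper's body, on its centre line; the fingertips stand 73 mm ahead of it and the grasp point (between the pads) lies 54 mm ahead of it; z points along the fingers, y is the line along which they close (so a half turn about z gives the same grasp; the last joint's range is limited). The gripper opens to 85 mm and grips with 20 to 120 N. Pads are 22 mm wide; open, the fingers measure 114 mm over their backs; the gripper's body (76 mm by 85 mm) begins 54 mm behind the grasp point. The pads swing forward as they close: fully open they stand 13 mm farther back than shut.
Start: joints at [0.939, 0.181, 1.607, -0, 1.354, -0.206], TCP at [0.237, 0.524, 0.304] pointing down, gripper open.
Joint ranges: [-2.99, 2.99], [-0.89, 2.07], [0.3, 2.58], [-1.14, 4.28], [0, 2.63], [-3.12, 3.12]. Speed limits (rad/s): [2.57, 2.57, 3.01, 3.14, 3.14, 3.14].

## Interface

Orientations are given as a unit quaternion [w, x, y, z].
In Python, from bench import ctrl gives the robot as it stands.
- The arm moves only by the tool carry_out, never from a script. Its argument "steps" is one flat list of numbers, 7 for each row, row after row: the shift along the tool's x, y, z in m, then the turn, a rotation vector about the tool's x, y, z in rad, then the opening, from 0 (shut) to 1 (fully open). In form: [dx, dy, dz, wx, wy, wz, claw, dx, dy, dz, wx, wy, wz, claw, ...]. A call has 1 to 20 rows; each row is the pose to reach, as a shift and turn from the pose commanded when the call began, along the tool's axes at that moment; what a row does not reach only later rows make up. A row lasts 1/10 s, in which the tool goes at most 50 mm and 8.59 degrees, less where a joint would pass 70% of its speed; a pose out of reach is approached as far as the arm can. A call with a gripper value outside its range is refused whole. The fingers move at their own pace and stop on an object; the grip force is fixed at half the most. Time passes only in rows, so rows that repeat a pose let the fingers close. It gives the time, the measured TCP pose, the force, the opening and the grip force at its end, in the units of the state.
- ctrl.get_obs(): the state, without advancing time (a new reading comes with each control period).
- ctrl.camera(name): name is "side" or "top"; returns the picture (420x560x3 uint8, red, green, blue); there is no depth.
- ctrl.camera_params(name): a dict with "vertical_fov" (degrees; the focal length in pixels is half the picture's height over the tangent of half this angle, whatever the lens; pixels are square), "cx", "cy" (the principal point, pixels), "k1" (the pictures are not rectified: a ray, as slopes to the right and down, at radius r is drawn at 1 + k1 r^2 times it, then the intrinsics apply), "cam_to_world" (4x4, takes a point from camera to world coordinates). Camera axes: x right, y down, z forward; pixel columns grow to the right and rows downward; lengths in m; the calibration is good to about 2 mm. A picture is of the moment at which its call begins. camera_params takes no time and is no camera call.
- ctrl.hand_in(): hands the job in; it is judged then, once.
The state is a dict: "time_s": time; "q": joint angles; "dq": joint speeds; "joint_efforts": joint torques, N m; "eef_pos": TCP position; "eef_rot": TCP orientation; "wrist_force": force on the tool from outside, world axes, zero at the start; "torque": the same for the moment, N m; "opening": opening from 0.0 (shut) to 1.0 (fully open); "grasp_force": force on a finger pad.
Only numpy, scipy, OpenCV 4.12 (cv2) and the standard library are available. Lean on these libraries where they do the work, as an engineer would, in place of code of your own. Each camera call takes 0.05 s, during which the arm holds its last target. There are 200 camera calls.

## Working session

There is one attempt and no reset: what is moved stays moved. The work goes in short steps, Python scripts to look and compute and a tool call to move; the robot and the scene stay as the last step left them, time stands still between calls to the robot, and variables do not carry over. Pictures are saved under pics/ and viewed, at most 10 in all, crops included, and the job is handed in when it is done.

Besides the shell and the picture viewer there is one more tool, called after "Emit:" as a command line: name --argument value ..., lists and objects as JSON in quotes. carry_out: Moves the arm, as the interface text tells. Its arguments: {"type":"object","properties":{"steps":{"type":"array"}},"required":["steps"]}

```bash
ls; mkdir -p pics
python3 - <<'E'
from bench import ctrl
import cv2
for n in("side","top"):
    cv2.imwrite(f"pics/{n}0.png",ctrl.camera(n)[:,:,::-1]); print(ctrl.camera_params(n))
print(ctrl.get_obs())
E
```

```text
pics
{'vertical_fov': 54.20553195521651, 'cx': 281.0199767920786, 'cy': 205.90943510688768, 'k1': -0.04578974834737846, 'cam_to_world': array([[-0.96520225,  0.17444988, -0.19481235,  0.75563128],
       [ 0.26116812,  0.60528414, -0.75194569,  0.86246924],
       [-0.01326001, -0.77665845, -0.62978236,  0.81098938],
       [ 0.        ,  0.        ,  0.        ,  1.        ]])}
{'vertical_fov': 57.47614459770115, 'cx': 278.67709563784473, 'cy': 200.5974473349443, 'k1': -0.027348935046666068, 'cam_to_world': array([[ 0.01314226, -0.98156431,  0.19067978,  0.35319486],
       [-0.99978674, -0.01593739, -0.01313259,  0.00734318],
       [ 0.01592942, -0.19046653, -0.98156444,  0.91971934],
       [ 0.        ,  0.        ,  0.        ,  1.        ]])}
{'time_s': 0.1, 'q': array([ 9.38704537e-01,  1.81476256e-01,  1.60787238e+00,  3.42585707e-05,
        1.35379391e+00, -2.06299509e-01]), 'dq': array([ 3.45038935e-05, -2.46075526e-03, -2.89443457e-03, -5.62190559e-04,
       -1.26803139e-04, -3.08700469e-04]), 'joint_efforts': array([-4.24403152e-04, -4.45878518e+01, -3.52240777e+01, -3.94207564e-04,
        4.22329569e-03,  8.45436404e-06]), 'eef_pos': array([0.23725499, 0.52336892, 0.30308602]), 'eef_rot': array([-3.30701054e-04,  2.11295090e-01,  9.77422009e-01, -7.01044243e-04]), 'wrist_force': array([-0.37500907, -0.16747903, -0.40398931]), 'torque': array([ 0.00384194,  0.05928252, -0.01611715]), 'grasp_force': 0.0, 'opening': 0.9983151603472671}
```

View pics/side0.png

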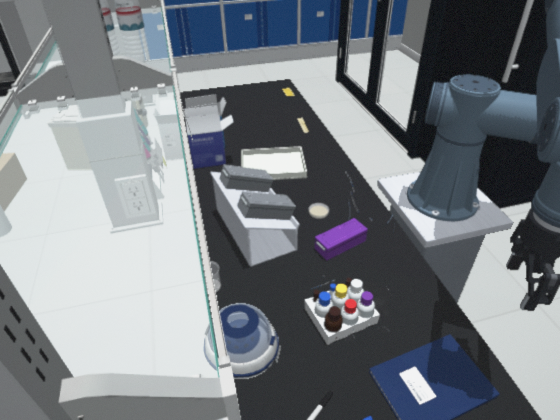

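View pics/top0.png

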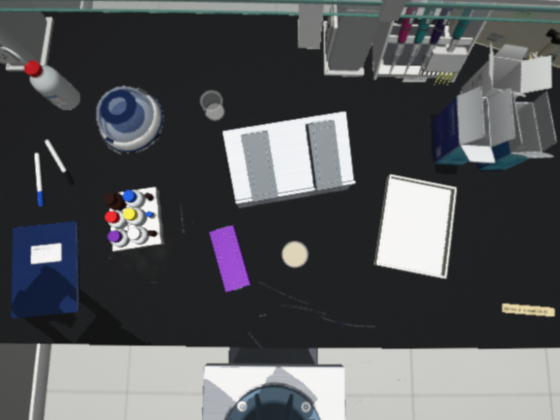

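Top view: stand at (290,158). The candidates are the grey case at (260,165), the grey case at (325,155), and the purple look-alike on the bench at (229,258). Left is +y, so my choice is the grey case at (260,165). The tray is at (416,227), the bottles at (133,218) and the dish at (294,254).

```bash
cat > h.py <<'E'
import numpy as np, cv2
from bench import ctrl
def ray(n,uv):
    p=ctrl.camera_params(n); f=210/np.tan(np.radians(p["vertical_fov"]/2))
    d=(np.array(uv,float)-[p["cx"],p["cy"]])/f; s=d.copy()
    for _ in range(20): s=d/(1+p["k1"]*(s@s))
    T=np.array(p["cam_to_world"]); return T[:3,3],T[:3,:3]@np.r_[s,1]
def onplane(n,uv,P,N=(0,0,1)):
    o,r=ray(n,uv); N=np.array(N); return o+r*((np.array(P)-o)@N)/(r@N)
def proj(n,X):
    p=ctrl.camera_params(n); f=210/np.tan(np.radians(p["vertical_fov"]/2))
    T=np.array(p["cam_to_world"]); c=T[:3,:3].T@(np.array(X)-T[:3,3]); s=c[:2]/c[2]
    return s*(1+p["k1"]*(s@s))*f+[p["cx"],p["cy"]]
E
python3 - <<'E'
from h import *
a=cv2.imread("pics/top0.png"); s=cv2.imread("pics/side0.png")
c1=cv2.resize(a[105:215,215:365],(780,572),interpolation=cv2.INTER_CUBIC); cv2.imwrite("pics/c1.png",c1)
hsv=cv2.cvtColor(a,cv2.COLOR_BGR2HSV)
m=((hsv[:,:,2]>160)&(hsv[:,:,1]<60)).astype(np.uint8)
n,l,st,ce=cv2.connectedComponentsWithStats(m)
for i in range(1,n):
    if st[i,4]>1000 and 80<ce[i][1]<300:
        cs,_=cv2.findContours((l==i).astype(np.uint8),0,2); print(st[i],ce[i],cv2.minAreaRect(cs[0]),cv2.boxPoints(cv2.minAreaRect(cs[0])).tolist())
for uv in[(386,175),(456,186),(446,277),(376,266)]: print(onplane("top",uv,(0,0,.026)))
E
```

```text
[ 223  112  132   92 5784] [284.92133472 154.51642462] ((289.5946044921875, 157.06756591796875), (73.65074920654297, 124.1212387084961), 80.53767395019531) [[222.32432556152344, 130.94595336914062], [344.75677490234375, 110.54052734375], [356.8648681640625, 183.18917846679688], [234.43243408203125, 203.5946044921875]]
[ 376  175   80  103 5991] [415.11684193 226.5317977 ] ((417.3824462890625, 225.98214721679688), (71.30860900878906, 94.08531951904297), 8.637130737304688) [[375.0677795410156, 267.1368713378906], [389.1971740722656, 174.11856079101562], [459.6971130371094, 184.82742309570312], [445.5677185058594, 277.8457336425781]]
[ 112  187   49   64 1316] [140.84270517 222.64741641] ((133.8692626953125, 218.453857421875), (57.92421340942383, 49.48986053466797), 82.87498474121094) [[105.72310638427734, 192.78463745117188], [154.830810546875, 186.64617919921875], [162.01541137695312, 244.12307739257812], [112.90771484375, 250.26153564453125]]
[ 0.59427597 -0.26409598  0.026     ]
[ 0.56990454 -0.43471595  0.026     ]
[ 0.35264448 -0.3950053   0.026     ]
[ 0.3761684  -0.23206734  0.026     ]
```

View pics/c1.png

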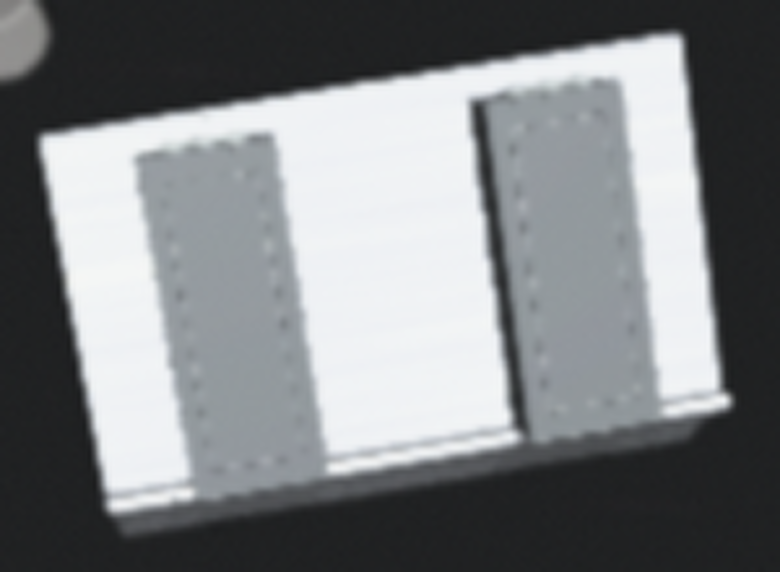

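The crop confirms the grey left case in the left bay, its lid corners at crop (136,158), (273,135), (327,470), (195,500), clear of its neighbour and with the lip at the near side.

Run:
```python
from h import *
t=np.radians(24)
def lid(c):
    uv=[(215+(u-2.6)/5.2,105+(v-2.6)/5.2) for u,v in c]; C=np.array([.5,0,.152]);yaw=0
    for _ in range(10):
        N=[-np.sin(t)*np.cos(yaw),-np.sin(t)*np.sin(yaw),np.cos(t)]
        P=np.array([onplane("top",q,C,N) for q in uv]); C=P.mean(0); C=onplane("top",np.array(uv).mean(0),(0,0,.152))
        d=P[0]+P[1]-P[2]-P[3]; yaw=np.arctan2(d[1],d[0])
    print(C,np.degrees(yaw),P.round(4).tolist(),[np.linalg.norm(P[i]-P[i-1]).round(4) for i in range(4)])
lid([(136,158),(273,135),(327,470),(195,500)])
lid([(486,99),(620,80),(660,412),(535,442)])
# stand deck top corners z=.145
for u,v in[(40,135),(682,35)]: print(onplane("top",(215+u/5.2,105+v/5.2),(0,0,.145)))
```

```text
[0.5765716  0.03841505 0.152     ] 10.769553563689067 [[0.632, 0.0766, 0.1794], [0.6425, 0.0232, 0.1796], [0.5201, -0.0004, 0.1241], [0.507, 0.0532, 0.1228]] [np.float64(0.1393), np.float64(0.0545), np.float64(0.1365), np.float64(0.0552)]
[ 0.60311671 -0.09904744  0.152     ] 11.085754838756573 [[0.6591, -0.0606, 0.1798], [0.6684, -0.1139, 0.1793], [0.5467, -0.1372, 0.1241], [0.5335, -0.0857, 0.1227]] [np.float64(0.1402), np.float64(0.0541), np.float64(0.1357), np.float64(0.0532)]
[0.65313966 0.11845954 0.145     ]
[ 0.70248141 -0.14685773  0.145     ]
```

```bash
cat >> h.py <<'E'
from scipy.spatial.transform import Rotation as R
def rot(yaw,tilt):
    """tool gripping a case with heading yaw and hinge end raised by tilt (deg); tool x = -case x, z = -case z"""
    c=R.from_euler("zy",[yaw,-tilt],degrees=True); return c*R.from_matrix(np.array([[-1,0,0],[0,1,0],[0,0,-1.]]))
def go(P,Rt):
    o=ctrl.get_obs(); w,x,y,z=o["eef_rot"]; r=R.from_quat([x,y,z,w])
    print("d",np.round(r.inv().apply(np.array(P)-o["eef_pos"]),4),"w",np.round((r.inv()*Rt).as_rotvec(),4))
LID=np.array([.5766,.0384,.152]); YAW=10.8; RG=rot(YAW,24); ZT=RG.apply([0,0,1])
G=LID+.021*ZT; TCP=G-.054*ZT
E
python3 - <<'E'
from h import *
print(TCP,ZT); go(TCP-.12*ZT,RG)
E
```

```text
[0.56317769 0.0384     0.182147  ] [ 0.40673664  0.         -0.91354546]
d [-0.4527 -0.3272  0.0116] w [-0.0517 -0.4233 -0.6049]
```

```bash
sed -i 's/"zy"/"ZY"/' h.py
python3 - <<'E'
from h import *
print(TCP,ZT); go(TCP-.12*ZT,RG)
E
```

```text
[0.56341544 0.03588491 0.182147  ] [ 0.39953222  0.07621485 -0.91354546]
d [-0.4585 -0.3374  0.0117] w [-0.13   -0.4063 -0.6049]
```

Emit:
carry_out --steps '[-0.15, -0.11, 0.004, -0.04, -0.13, -0.2, 1, -0.4585, -0.3374, 0.0117, -0.13, -0.4063, -0.6049, 1, -0.4585, -0.3374, 0.0117, -0.13, -0.4063, -0.6049, 1, -0.4585, -0.3374, 0.0117, -0.13, -0.4063, -0.6049, 1, -0.4585, -0.3374, 0.0117, -0.13, -0.4063, -0.6049, 1, -0.4585, -0.3374, 0.0117, -0.13, -0.4063, -0.6049, 1, -0.4585, -0.3374, 0.0117, -0.13, -0.4063, -0.6049, 1, -0.4585, -0.3374, 0.0117, -0.13, -0.4063, -0.6049, 1, -0.4585, -0.3374, 0.0117, -0.13, -0.4063, -0.6049, 1, -0.4585, -0.3374, 0.0117, -0.13, -0.4063, -0.6049, 1, -0.4585, -0.3374, 0.0117, -0.13, -0.4063, -0.6049, 1, -0.4585, -0.3374, 0.0117, -0.13, -0.4063, -0.6049, 1, -0.4585, -0.3374, 0.0117, -0.13, -0.4063, -0.6049, 1, -0.4585, -0.3374, 0.0117, -0.13, -0.4063, -0.6049, 1, -0.4585, -0.3374, 0.0117, -0.13, -0.4063, -0.6049, 1, -0.4585, -0.3374, 0.0117, -0.13, -0.4063, -0.6049, 1]'

```text
time_s: 1.7
eef_pos: [0.5151, 0.0283, 0.2921]
eef_rot: [0.207, -0.093, 0.974, 0.02]
wrist_force: [-0.4, 0.7, -0.3]
opening: 0.999
grasp_force: 0.0
```

Run:
```python
from h import *
go(TCP-.12*ZT,RG);go(TCP-.02*ZT,RG); o=ctrl.get_obs(); print(o["q"],o["torque"])
a=ctrl.camera("side")[:,:,::-1]; x=-.07*np.sin(0)
# predicted lid corners + grasp point in the side view
C=RG
for s in[(1,1),(1,-1),(-1,-1),(-1,1)]:
    X=LID+RG.apply([-s[0]*.07,s[1]*.028,0]); p=proj("side",X); print(p.round(1)); a=np.ascontiguousarray(a); cv2.circle(a,tuple(int(round(v*8)) for v in p),6,(0,0,255),-1,cv2.LINE_AA,3)
cv2.imwrite("pics/s1.png",cv2.resize(a[120:270,180:380],(800,600),interpolation=cv2.INTER_CUBIC))
```

```text
d [ 0.0001 -0.0016  0.0003] w [0.002  0.0009 0.0013]
d [ 0.0002 -0.0018  0.1003] w [0.002  0.0009 0.0013]
[-0.26488069 -0.15768834  2.01873002  0.22986715  0.91276024 -2.13298443] [-0.0546931   0.21065493 -0.05657399]
[248.8 203.3]
[240.5 191.1]
[285.4 195. ]
[294.8 206.4]
```

View pics/s1.png

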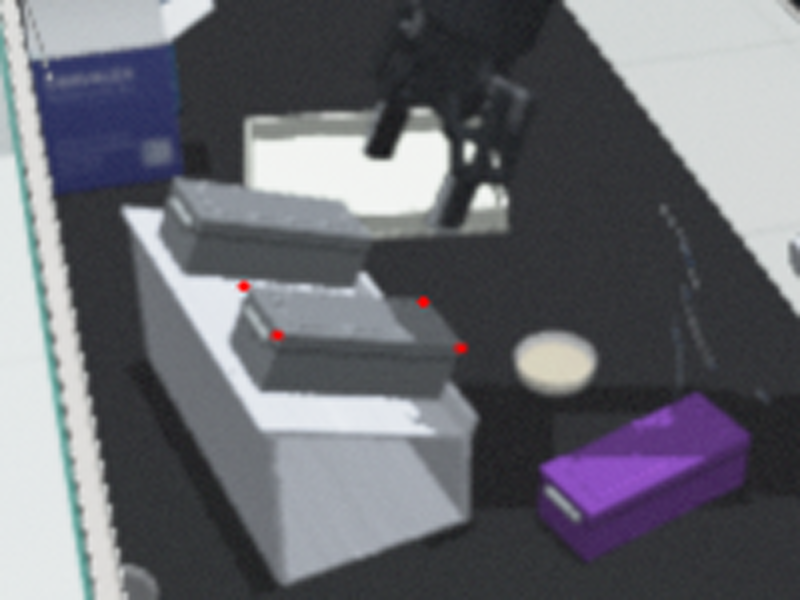

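The predicted lid corners, at crop (277,335), (243,287), (423,302), (460,348), sit within about 2 px of the case's actual lid, so I'm descending and gripping.

Emit:
carry_out --steps '[0, -0.0017, 0.03, 0.002, 0.001, 0.001, 1, 0, -0.0017, 0.06, 0.002, 0.001, 0.001, 1, 0, -0.0017, 0.085, 0.002, 0.001, 0.001, 1, 0, -0.0017, 0.105, 0.002, 0.001, 0.001, 1, 0, -0.0017, 0.115, 0.002, 0.001, 0.001, 1, 0, -0.0017, 0.12, 0.002, 0.001, 0.001, 1, 0, -0.0017, 0.12, 0.002, 0.001, 0.001, 1, 0, -0.0017, 0.12, 0.002, 0.001, 0.001, 1]'

```text
time_s: 2.55
eef_pos: [0.5643, 0.0347, 0.1836]
eef_rot: [0.208, -0.091, 0.974, 0.019]
wrist_force: [-0.0, 0.4, -1.2]
opening: 1.002
grasp_force: 0.0
```

Emit:
carry_out --steps '[0, 0, 0, 0, 0, 0, 0.7, 0, 0, 0, 0, 0, 0, 0.6, 0, 0, 0, 0, 0, 0, 0.5, 0, 0, 0, 0, 0, 0, 0.4, 0, 0, 0, 0, 0, 0, 0.2, 0, 0, 0, 0, 0, 0, 0.2, 0, 0, 0, 0, 0, 0, 0.2, 0, 0, 0, 0, 0, 0, 0.2]'

```text
time_s: 3.35
eef_pos: [0.5643, 0.0345, 0.1837]
eef_rot: [0.208, -0.091, 0.974, 0.019]
wrist_force: [-4.2, 0.0, 5.3]
opening: 0.649
grasp_force: 63.8
```

Emit:
carry_out --steps '[0, 0, -0.01, 0, 0, 0, 0.2, 0, 0, -0.025, 0, 0, 0, 0.2, 0, 0, -0.045, 0, 0, 0, 0.2, 0, 0, -0.065, 0, 0, 0, 0.2, 0, 0, -0.085, 0, 0, 0, 0.2, 0, 0, -0.1, 0, 0, 0, 0.2, 0, 0, -0.11, 0, 0, 0, 0.2, 0, 0, -0.11, 0, 0, 0, 0.2, 0, 0, -0.11, 0, 0, 0, 0.2, 0, 0, -0.11, 0, 0, 0, 0.2]'

```text
time_s: 4.35
eef_pos: [0.5196, 0.0265, 0.2819]
eef_rot: [0.206, -0.091, 0.974, 0.02]
wrist_force: [0.6, -0.3, -5.9]
opening: 0.649
grasp_force: 66.3
```

Run:
```python
from h import *
for _ in range(3):
    ctrl.camera("top"); o=ctrl.get_obs(); print(o["wrist_force"],R.from_quat(np.roll(o["eef_rot"],-1)).inv().apply(o["torque"]),o["opening"])
print(o["q"])
P=np.array([.53,.03,.33])
for t in(-25,25): go(P,rot(YAW,t))
```

```text
[-0.62674214  0.58814987 -5.46857091] [ 0.01119682  0.35848493 -0.02346339] 0.6521098511713435
[ 0.46937284  0.39485182 -5.26177972] [ 0.05703837  0.41006917 -0.02224892] 0.6506183215089905
[-0.42736169  0.42646953 -5.41294811] [-0.00292365  0.44764233  0.03220639] 0.6478233492718833
[-0.26444191 -0.13223786  2.01750458  0.23001579  0.88980429 -2.13410539]
d [-0.0291  0.0016 -0.0394] w [ 4.000e-04  8.538e-01 -1.700e-03]
d [-0.0291  0.0016 -0.0394] w [-0.0003 -0.0189 -0.0016]
```

Weight is about 5.2 N, which suggests the block is in. Now the rock test: dip first.

Emit:
carry_out --steps '[-0.015, 0.001, -0.02, 0, 0, 0, 0.2, -0.029, 0.0016, -0.039, 0, 0.03, 0, 0.2, -0.029, 0.0016, -0.039, 0, 0.09, 0, 0.2, -0.029, 0.0016, -0.039, 0, 0.16, 0, 0.2, -0.029, 0.0016, -0.039, 0, 0.23, 0, 0.2, -0.029, 0.0016, -0.039, 0, 0.3, 0, 0.2, -0.029, 0.0016, -0.039, 0, 0.37, 0, 0.2, -0.029, 0.0016, -0.039, 0, 0.44, 0, 0.2, -0.029, 0.0016, -0.039, 0, 0.51, 0, 0.2, -0.029, 0.0016, -0.039, 0, 0.58, 0, 0.2, -0.029, 0.0016, -0.039, 0, 0.65, 0, 0.2, -0.029, 0.0016, -0.039, 0, 0.72, 0, 0.2, -0.029, 0.0016, -0.039, 0, 0.78, 0, 0.2, -0.029, 0.0016, -0.039, 0, 0.83, 0, 0.2, -0.029, 0.0016, -0.039, 0, 0.86, 0, 0.2, -0.029, 0.0016, -0.039, 0, 0.865, 0, 0.2, -0.029, 0.0016, -0.039, 0, 0.865, 0, 0.2, -0.029, 0.0016, -0.039, 0, 0.865, 0, 0.2, -0.029, 0.0016, -0.039, 0, 0.865, 0, 0.2, -0.029, 0.0016, -0.039, 0, 0.865, 0, 0.2]'

```text
time_s: 6.5
eef_pos: [0.5301, 0.0299, 0.3308]
eef_rot: [-0.22, -0.091, 0.971, -0.021]
wrist_force: [-0.1, 0.4, -6.1]
opening: 0.646
grasp_force: 67.1
```

Run:
```python
from h import *
for _ in range(3):
    a=ctrl.camera("side"); o=ctrl.get_obs(); r=R.from_quat(np.roll(o["eef_rot"],-1)); print(o["wrist_force"],r.inv().apply(o["torque"]),o["eef_pos"],r.apply([-1,0,0]))
for t in(-25,25): go([.53,.03,.33],rot(YAW,t))
cv2.imwrite("pics/s2.png",cv2.resize(a[90:240,180:380,::-1],(800,600),interpolation=cv2.INTER_CUBIC))
```

```text
[ 0.15218739  0.32312389 -5.47593831] [ 0.00820048 -0.41556969 -0.00889442] [0.53013085 0.02990948 0.33083283] [ 0.88684781  0.16730164 -0.43071003]
[ 0.08769751 -0.19294783 -5.01473328] [ 1.62857610e-02 -3.92121282e-01 -2.73763388e-04] [0.53013191 0.02989122 0.33075052] [ 0.88676258  0.16731308 -0.43088102]
[-1.04036721  0.45094827 -4.545082  ] [-0.04695579 -0.44047527  0.01299884] [0.53016976 0.02989615 0.33072057] [ 0.88672418  0.16736918 -0.43093825]
d [-0.0002  0.0001  0.0007] w [ 0.0003 -0.0092 -0.0018]
d [-0.0002  0.0001  0.0007] w [-5.000e-04 -8.819e-01 -1.800e-03]
```

View pics/s2.png

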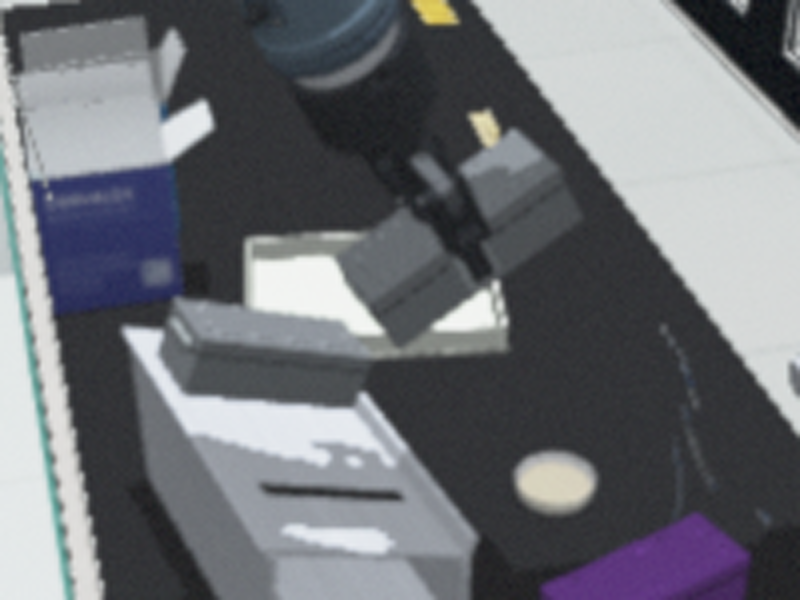

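The picture shows the case held dipped: its hinge end is low at crop (400,335), the latch end high at (530,150), and it hasn't slipped in the grip. The weight stays near 5 N and the moment changed sign, so the block has slid. Now raising.

Emit:
carry_out --steps '[0, 0, 0, 0, -0.03, 0, 0.2, 0, 0, 0, 0, -0.09, 0, 0.2, 0, 0, 0, 0, -0.16, 0, 0.2, 0, 0, 0, 0, -0.23, 0, 0.2, 0, 0, 0, 0, -0.3, 0, 0.2, 0, 0, 0, 0, -0.37, 0, 0.2, 0, 0, 0, 0, -0.44, 0, 0.2, 0, 0, 0, 0, -0.51, 0, 0.2, 0, 0, 0, 0, -0.58, 0, 0.2, 0, 0, 0, 0, -0.65, 0, 0.2, 0, 0, 0, 0, -0.72, 0, 0.2, 0, 0, 0, 0, -0.78, 0, 0.2, 0, 0, 0, 0, -0.83, 0, 0.2, 0, 0, 0, 0, -0.87, 0, 0.2, 0, 0, 0, 0, -0.885, 0, 0.2, 0, 0, 0, 0, -0.885, 0, 0.2, 0, 0, 0, 0, -0.885, 0, 0.2, 0, 0, 0, 0, -0.885, 0, 0.2, 0, 0, 0, 0, -0.885, 0, 0.2, 0, 0, 0, 0, -0.885, 0, 0.2]'

```text
time_s: 8.65
eef_pos: [0.5303, 0.0299, 0.3305]
eef_rot: [0.217, -0.091, 0.972, 0.02]
wrist_force: [0.8, -0.1, -5.0]
opening: 0.65
grasp_force: 67.6
```

Run:
```python
from h import *
for _ in range(4):
    a=ctrl.camera("side"); o=ctrl.get_obs(); r=R.from_quat(np.roll(o["eef_rot"],-1)); print(o["wrist_force"],r.inv().apply(o["torque"]),o["eef_pos"],r.apply([-1,0,0]),o["eef_rot"])
RP=R.from_quat([-.091,.974,.019,.208]); Z=RP.apply([0,0,1]); T=np.array([.5643,.0345,.1837]); print(Z, np.degrees(np.arcsin(RP.apply([-1,0,0])[2])))
go(T-.11*Z,RP); go(T-.05*Z,RP)
cv2.imwrite("pics/s3.png",cv2.resize(a[70:220,180:380,::-1],(800,600),interpolation=cv2.INTER_CUBIC))
```

```text
[ 0.18867095 -0.47582508 -5.74844853] [-0.01878358  0.43757825 -0.0127343 ] [0.53032526 0.02994666 0.33050147] [0.88949233 0.1683041  0.42482599] [ 0.21669285 -0.09109359  0.9717713   0.02016719]
[ 0.5362476   0.48969665 -4.37432212] [ 0.05696939  0.42362757 -0.01407378] [0.53028155 0.02995236 0.33043363] [0.889535   0.1682555  0.42475589] [ 0.21665372 -0.09106955  0.97178201  0.02017967]
[ 0.13810694  0.93739196 -4.96849068] [-0.01601667  0.46342643  0.02094105] [0.53026024 0.02993991 0.33045804] [0.88949501 0.16832792 0.42481093] [ 0.21668651 -0.09110132  0.97177239  0.02014793]
[-1.07216688 -0.16766764 -4.83788872] [0.04428452 0.4145276  0.01641684] [0.53022824 0.02994384 0.33044125] [0.8895073  0.16827015 0.4248081 ] [ 0.21668235 -0.09107751  0.97177496  0.0201759 ]
[ 0.40149233  0.07482445 -0.91280075] 24.104635314074386
d [ 0.0293 -0.0017  0.0374] w [0.0008 0.018  0.0004]
d [ 0.0304 -0.0018  0.0974] w [0.0008 0.018  0.0004]
```

View pics/s3.png

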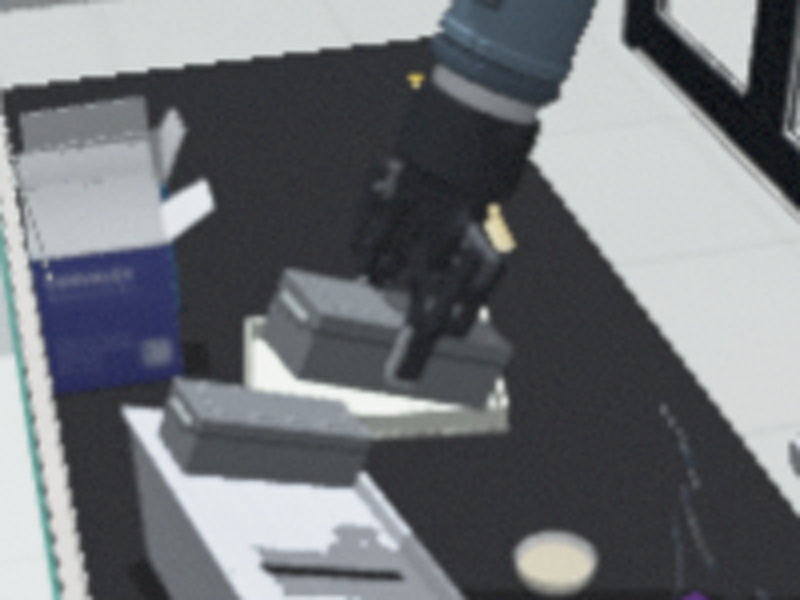

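The case is now raised 25°, its hinge end high at crop (290,285), and still firm in the grip. The weight averages about 5.0 N and the moment swung from -0.42 to +0.43 N m, so the block is inside. The case goes back on the left bay.

Emit:
carry_out --steps '[0.01, -0.0006, 0.012, 0, 0.006, 0, 0.2, 0.02, -0.0012, 0.026, 0, 0.012, 0, 0.2, 0.0273, -0.0017, 0.037, 0.0008, 0.018, 0, 0.2, 0.0273, -0.0017, 0.0374, 0.0008, 0.018, 0, 0.2, 0.0277, -0.0018, 0.057, 0.0008, 0.018, 0, 0.2, 0.0281, -0.0018, 0.077, 0.0008, 0.018, 0, 0.2, 0.0284, -0.0018, 0.097, 0.0008, 0.018, 0, 0.2, 0.0287, -0.0018, 0.112, 0.0008, 0.018, 0, 0.2, 0.0289, -0.0018, 0.122, 0.0008, 0.018, 0, 0.2, 0.029, -0.0018, 0.1274, 0.0008, 0.018, 0, 0.2, 0.029, -0.0018, 0.1274, 0.0008, 0.018, 0, 0.2, 0.029, -0.0018, 0.1274, 0.0008, 0.018, 0, 0.2]'

```text
time_s: 10.05
eef_pos: [0.5582, 0.0332, 0.2035]
eef_rot: [0.209, -0.091, 0.974, 0.019]
wrist_force: [0.2, 0.4, -5.4]
opening: 0.651
grasp_force: 67.6
```

```bash
cat >> h.py <<'E'
RP=R.from_quat([-.091,.974,.019,.208]); Z=RP.apply([0,0,1]); T=np.array([.5643,.0345,.1837])
E
python3 - <<'E'
from h import *
o=ctrl.get_obs(); print(o["wrist_force"],o["torque"]); go(T,RP)
E
```

```text
[ 0.16446166  0.42121517 -5.41076709] [-0.03447999  0.35402852  0.00737576]
d [0.0025 0.0002 0.0206] w [-0.0004  0.0011  0.0005]
```

Lower to just above contact.

Emit:
carry_out --steps '[0, 0, 0.006, 0, 0.001, 0, 0.2, 0, 0, 0.012, 0, 0.001, 0, 0.2, 0, 0, 0.016, 0, 0.001, 0, 0.2, 0, 0, 0.018, 0, 0.001, 0, 0.2, 0, 0, 0.019, 0, 0.001, 0, 0.2, 0, 0, 0.0195, 0, 0.001, 0, 0.2, 0, 0, 0.0195, 0, 0.001, 0, 0.2, 0, 0, 0.0195, 0, 0.001, 0, 0.2]'

```text
time_s: 10.85
eef_pos: [0.5656, 0.0348, 0.1851]
eef_rot: [0.207, -0.091, 0.974, 0.019]
wrist_force: [-2.3, -0.3, -3.0]
opening: 0.644
grasp_force: 68.1
```

Run:
```python
from h import *
o=ctrl.get_obs(); print(o["wrist_force"],R.from_quat(np.roll(o["eef_rot"],-1)).inv().apply(o["torque"]),RP.inv().apply(o["wrist_force"])); go(T,RP)
```

```text
[-2.2766116  -0.29879417 -3.03928496] [-0.03733691  0.94081571  0.03594884] [3.33388484 0.13025036 1.83786238]
d [ 0.0018 -0.0001  0.0007] w [ 0.0001 -0.0011  0.0004]
```

Emit:
carry_out --steps '[0.001, 0, 0.0003, 0, -0.001, 0, 0.2, 0.0018, 0, 0.0006, 0, -0.001, 0, 0.2, 0.0022, 0, 0.001, 0, -0.001, 0, 0.2, 0.0022, 0, 0.001, 0, -0.001, 0, 0.2, 0.0022, 0, 0.001, 0, -0.001, 0, 0.2]'

```text
time_s: 11.35
eef_pos: [0.5653, 0.0346, 0.185]
eef_rot: [0.21, -0.091, 0.973, 0.019]
wrist_force: [-3.2, 2.2, 6.7]
opening: 0.651
grasp_force: 69.0
```

Run:
```python
from h import *
a=ctrl.camera("side"); b=ctrl.camera("top")
o=ctrl.get_obs(); print(o["wrist_force"],R.from_quat(np.roll(o["eef_rot"],-1)).inv().apply(o["torque"]),RP.inv().apply(o["wrist_force"])); go(T,RP)
cv2.imwrite("pics/s4.png",cv2.resize(np.vstack([a[150:225,210:330,::-1]]),(800,500),interpolation=cv2.INTER_CUBIC))
```

```text
[-2.14789529  4.08577464  6.86792781] [-0.68586302  0.68520622  0.26544859] [-1.56987439  4.40690275 -6.82569729]
d [0.0015 0.0001 0.0007] w [-0.0004  0.0035  0.0003]
```

View pics/s4.png

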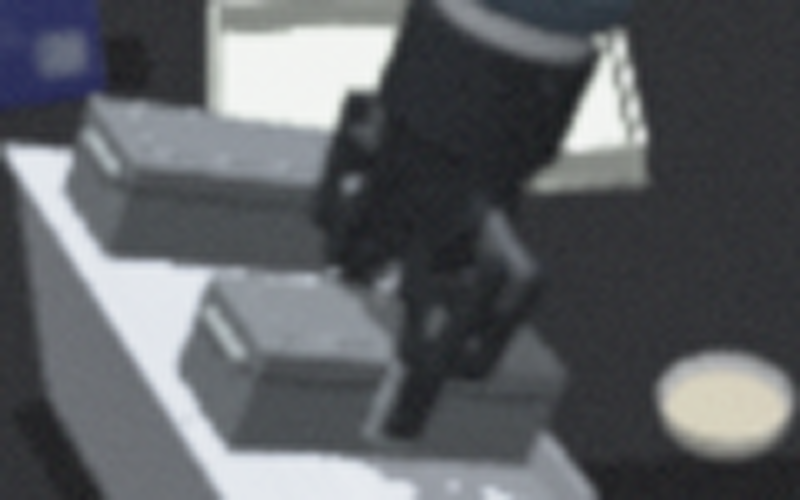

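The case is on the deck, its hinge end at crop (215,300) and its foot at the lip near (540,450), pressed lightly. I'm easing the pressure and sliding it towards the lip to be sure it's seated.

Emit:
carry_out --steps '[0, 0, -0.0008, 0, 0, 0, 0.2, 0.001, 0, -0.0008, 0, 0.001, 0, 0.2, 0.002, 0, -0.0008, 0, 0.002, 0, 0.2, 0.003, 0, -0.0008, 0, 0.003, 0, 0.2, 0.003, 0, -0.0008, 0, 0.003, 0, 0.2]'

```text
time_s: 11.95
eef_pos: [0.5633, 0.0338, 0.1846]
eef_rot: [0.209, -0.091, 0.973, 0.018]
wrist_force: [5.9, 4.0, -0.0]
opening: 0.65
grasp_force: 68.0
```

Run:
```python
from h import *
o=ctrl.get_obs(); print(o["wrist_force"],R.from_quat(np.roll(o["eef_rot"],-1)).inv().apply(o["torque"]),RP.inv().apply(o["wrist_force"])); go(T,RP)
```

```text
[ 5.86580650e+00  4.00323616e+00 -4.03137248e-03] [-0.68302245 -1.00021141  0.04874246] [-5.93741553  2.84853654  2.65829612]
d [-0.0007  0.0005  0.0013] w [-0.0016  0.003   0.    ]
```

Resistance of about 8 N along the slope shows the foot is against the lip. I'm relaxing the push slightly, settling, and then releasing.

Emit:
carry_out --steps '[-0.0008, 0.0006, 0.0005, 0, 0.002, 0, 0.2, -0.0008, 0.0008, 0.0008, 0, 0.003, 0, 0.2, -0.0008, 0.0008, 0.0008, 0, 0.003, 0, 0.2, -0.0008, 0.0008, 0.0008, 0, 0.003, 0, 0.62, -0.0008, 0.0008, 0.0006, 0, 0.003, 0, 0.66, -0.0008, 0.0008, 0.0006, 0, 0.003, 0, 0.7, -0.0008, 0.0008, 0.0, 0, 0.003, 0, 0.8, -0.0008, 0.0008, 0.0, 0, 0.003, 0, 0.9, -0.0008, 0.0008, 0.0, 0, 0.003, 0, 1, -0.0008, 0.0008, 0.0, 0, 0.003, 0, 1, -0.0008, 0.0008, 0.0, 0, 0.003, 0, 1, -0.0008, 0.0008, 0.0, 0, 0.003, 0, 1]'

```text
time_s: 13.15
eef_pos: [0.5618, 0.0348, 0.1831]
eef_rot: [0.205, -0.091, 0.974, 0.019]
wrist_force: [-0.4, -0.2, 0.3]
opening: 1.0
grasp_force: 0.0
```

Emit:
carry_out --steps '[0, 0, -0.01, 0, 0, 0, 1, 0, 0, -0.025, 0, 0, 0, 1, 0, 0, -0.05, 0, 0, 0, 1, 0, 0, -0.08, 0, 0, 0, 1, 0, 0, -0.11, 0, 0, 0, 1, 0, 0, -0.14, 0, 0, 0, 1, 0.05, 0, -0.16, 0, 0, 0, 1, 0.1, 0, -0.18, 0, 0, 0, 1, 0.15, 0, -0.2, 0, 0, 0, 1, 0.15, 0, -0.2, 0, 0, 0, 1, 0.15, 0, -0.2, 0, 0, 0, 1]'

```text
time_s: 14.25
eef_pos: [0.3467, -0.006, 0.3065]
eef_rot: [0.207, -0.09, 0.974, 0.017]
wrist_force: [1.2, -1.1, -0.7]
opening: 0.997
grasp_force: 0.0
```

Run:
```python
from h import *
a=ctrl.camera("side"); b=ctrl.camera("top")
A=cv2.resize(a[150:230,205:315,::-1],(400,291),interpolation=cv2.INTER_CUBIC); B=cv2.resize(b[105:215,215:365,::-1],(400,293),interpolation=cv2.INTER_CUBIC)
s0=cv2.imread("pics/side0.png")[150:230,205:315]; t0=cv2.imread("pics/top0.png")[105:215,215:365]
cv2.imwrite("pics/s5.png",np.vstack([np.hstack([cv2.resize(s0,(400,291)),A]),np.hstack([cv2.resize(t0,(400,293)),B])]))
print(ctrl.get_obs()["time_s"])
```

```text
14.35
```

View pics/s5.png

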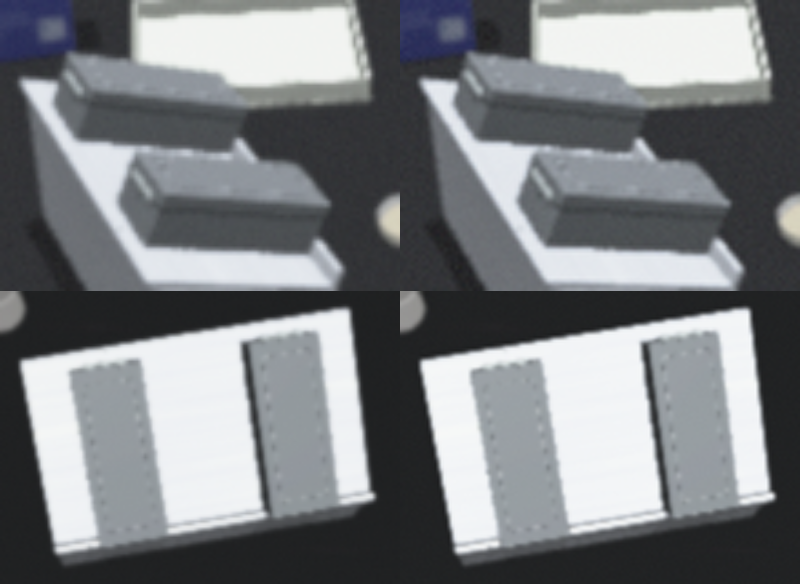

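The before and after views match: the case is back in the left bay, foot at the lip (bottom edge at (530,545), against (130,545) before), and nothing else has moved.

```bash
python3 -c "
from bench import ctrl
print(ctrl.hand_in())"
```

```text
the job is handed in; nothing more can be done
None
```

The steel block is still in the left case (about 5 N, shifting when rocked), so I put it back on the left bay, foot against the lip, let go and handed the job in at about 14 s.

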